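Index the elbow fitting under the inspection camera

TASK

The elbow fitting is next for its corrosion picture. With a fingertip, press in the indexing plunger (the black button between the two handle posts on the rim of the round table), turn the table one slot, whichever way brings the elbow under the camera, and let the plunger spring fully home so that the table is locked there. Go no farther than that slot, pick nothing up, leave all the fittings standing in their nests and everything else as it lies, and end with the hand clear.

Things in the scene. Friction and masses are not known exactly. Their poses are not given: they have to be found in the camera images.
- stand: Indexing inspection table, one heavy fixed unit: base plate 270 x 340 x 14 mm; fixed steel index plate 272 mm across, 49 to 57 mm above the bench, eight slots 45 degrees apart in its rim; above it the turning aluminium top, 230 mm across. Origin: on the table's axis at bench height, z up. The lug with the plunger starts towards its -x. The unit's place and yaw vary.
- table_axis (a point): Point on the vertical turning axis, on the table's upper face, 72 mm above the bench (fixed to the stand).
- under_lens (a point): The viewing place: point on the table's upper face (72 mm above the bench) straight below the camera, 85 mm from the axis, fixed to the stand. The camera's underside is 200 mm above the bench; its arm comes from a column 28 mm thick, 310 mm high, at x 60, y 205 mm of the stand's frame.
- turntable (a joint): Angle of the rotating table top in rad, 0 at the start, positive anticlockwise seen from above. One slot is 0.785 rad (45 degrees). It turns stiffly (some 1.5 to 3 N at the handle posts) and stays where it is left. It is locked, with about 0.01 rad of play, while the plunger is up in a slot.
- plunger (a joint): Travel of the indexing plunger in m: 0 up (home), 0.014 fully down. Sprung upwards: about 3 N to start, 8 N fully down. Its dog leaves the slot downwards: the table is free once it is 8 mm down. Let go between slots, it rides under the index plate at about 7 mm; at the next slot it springs up to 0 of itself and locks the table.
- button_top (a point): Centre of the upper face of the plunger's round black push button (36 mm across, 10 mm thick), which faces up, 106 mm above the bench when home, on the lug 146 mm from the table's axis. Goes down with the plunger and round with the table.
- post_left (a point): Top centre of one of two upright steel handle posts (14 mm thick) on the lug, 132 mm above the bench, 26 mm above the button. They stand on either side of the button along the rim, 46 mm clear between them; a finger on the button pushes the table round by them. This one is on the stand's +y side; pushed away from the button it turns the table clockwise seen from above.
- post_right (a point): Top centre of the other, equal handle post, on the stand's -y side at the start; pushed away from the button it turns the table anticlockwise seen from above.
- nipple_mid (a point): Straight threaded steel fitting with a hex in the middle, 70 mm high. Stands loose on its 35 mm flange in a nest of three pins 10 mm high on the table. Point: on its upright axis, 35 mm above the table top.
- elbow_mid (a point): The elbow fitting, the only bent one: steel, 62 mm high, side leg 50 mm long at 45 mm up, with hex nut. It starts in the nest next to the viewing place, on one side or the other. Stands loose on its 35 mm flange in a nest of three pins 10 mm high on the table. Point: on its upright axis, 31 mm above the table top.
- reducer_mid (a point): Straight steel fitting with a hex and a thin threaded end, 58 mm high; in the other nest next to the viewing place. Stands loose on its 35 mm flange in a nest of three pins 10 mm high on the table. Point: on its upright axis, 29 mm above the table top.
- hose_tail_mid (a point): Straight steel fitting with a hex and a ribbed hose tail, 82 mm high. Stands loose on its 35 mm flange in a nest of three pins 10 mm high on the table. Point: on its upright axis, 41 mm above the table top.
- blank_plug_mid (a point): Short steel plug with a hex top, 40 mm high. Stands loose on its 35 mm flange in a nest of three pins 10 mm high on the table. Point: on its upright axis, 20 mm above the table top.
- union_nut: Loose hex nut, 38 mm across corners, 22 mm high, lying on a front corner of the stand's base plate, outside the table's rim. Origin: centre of its underside. Not part of the job.
- spare_fitting: Loose straight fitting, 31 mm thick, 60 mm high, standing on the bench to the left. Origin: centre of its underside. Not part of the job.
- wash_bottle: White bottle, 64 mm thick, 160 mm high, standing to the left. Origin: centre of its underside. Not part of the job.
- sample_jar: Amber jar with a black lid, 60 mm thick, 75 mm high, standing to the right. Origin: centre of its underside. Not part of the job.
- caliper: Digital caliper 235 mm long, 12 mm high, lying on the bench in front on the left. Origin: middle of its beam's underside. Not part of the job.
- brush: Small flat brush, 42 mm wide, under 30 mm high, lying on the bench in front on the right. Origin at its underside, x along its handle. Not part of the job.

How it is judged:
On the way, in this order (a step that is already met when the one before it is completed fails the run):
1. the plunger is pressed in, clear of its slot, with the table still at the first slot (value of joint plunger above 0.0065 m and value of joint turntable between -0.15 and 0.15 rad), for 0.1 s.
2. the table is turned between the slots ((value of joint turntable above 0.3 rad or value of joint turntable below -0.3 rad)), for 0.05 s.
At the end, for the whole second after the job is handed in: The elbow stands within 8 mm of the point below the camera, the table is at the slot next to its start (45 degrees, within 0.03 rad) and at rest, the plunger is home (within 2 mm), and all five fittings stand upright in their nests (horizontal distance between elbow_mid and under_lens below 0.008 m and (value of joint turntable between 0.755398 and 0.815398 rad or value of joint turntable between -0.815398 and -0.755398 rad) and value of joint plunger below 0.002 m and velocity of joint turntable between -0.02 and 0.02 rad/s and angle between each of nipple_mid, elbow_mid, reducer_mid, hose_tail_mid, blank_plug_mid's own z axis and vertical below 0.1 rad and height (world z) of nipple_mid between 0.103 and 0.111 m and horizontal distance between nipple_mid and table_axis between 0.08 and 0.09 m and height (world z) of elbow_mid between 0.099 and 0.107 m and horizontal distance between elbow_mid and table_axis between 0.08 and 0.09 m and height (world z) of reducer_mid between 0.097 and 0.105 m and horizontal distance between reducer_mid and table_axis between 0.08 and 0.09 m and height (world z) of hose_tail_mid between 0.109 and 0.117 m and horizontal distance between hose_tail_mid and table_axis between 0.08 and 0.09 m and height (world z) of blank_plug_mid between 0.088 and 0.096 m and horizontal distance between blank_plug_mid and table_axis between 0.08 and 0.09 m); the robot touches nothing.
It fails at once if a fitting on the table is lifted (10 mm) or knocked over ((height (world z) of nipple_mid above 0.117 m or angle between nipple_mid's own z axis and vertical above 0.35 rad) or (height (world z) of elbow_mid above 0.113 m or angle between elbow_mid's own z axis and vertical above 0.35 rad) or (height (world z) of reducer_mid above 0.111 m or angle between reducer_mid's own z axis and vertical above 0.35 rad) or (height (world z) of hose_tail_mid above 0.123 m or angle between hose_tail_mid's own z axis and vertical above 0.35 rad) or (height (world z) of blank_plug_mid above 0.102 m or angle between blank_plug_mid's own z axis and vertical above 0.35 rad)).
It fails at once if the table is turned well past the next slot, to either side (value of joint turntable above 0.95 rad or value of joint turntable below -0.95 rad).
It fails at once if a thing lying by on the bench or on the stand's base is moved 30 mm or lifted (distance of any of spare_fitting, wash_bottle, sample_jar, caliper, brush, union_nut from where it was at the start of the episode above 0.03 m or height (world z) of any of spare_fitting, wash_bottle, sample_jar, caliper, brush above 0.015 m or height (world z) of union_nut above 0.029 m).
It also fails if it takes over 42 s, if anything falls off the work surface, if the arm or the gripper's body presses on something with over 40 N, if the wrist force passes 120 N, or if a joint passes its speed limit or range.

ROBOT

A 7-joint arm with a two-finger parallel gripper is mounted at the origin on the work surface. World frame = base frame: x ahead of the robot, y to its left, z up, the work surface at z = 0. Lengths are in m, angles in rad, forces in N, time in s.
With the tool pointing down it reaches from about 0.425 to 0.95 m from the base axis. Payload 4.7 kg.
Tool frame: the origin (TCP) lies between the finger pads; the fingertips stand ctrl.tip_extent ahead of it and the grasp point (between the pads) lies 2 mm behind it (ctrl.tip_extent is the distance from the TCP to the fingertips, in m); z points along the fingers, y is the line along which they close (so a half turn about z gives the same grasp; the last joint's range is limited). The gripper opens to 85 mm and grips with 20 to 120 N. Pads are 22 mm wide; open, the fingers measure 114 mm over their backs; the gripper's body (76 mm by 85 mm) begins 54 mm behind the grasp point. The pads swing forward as they close: fully open they stand 13 mm farther back than shut.
Start: joints at [1.281, 0.469, -0.049, 1.532, 0.024, 1.141, -0.082], TCP at [0.174, -0.652, 0.248] pointing down, gripper open.
Joint ranges: [-2.59, 2.59], [-0.33, 1.99], [-1.39, 1.29], [0.1, 2.45], [-1.04, 4.18], [0.21, 1.99], [-2.66, 2.66]. Speed limits (rad/s): [2.57, 2.57, 3.14, 3.14, 3.14, 3.14, 3.14].

INTERFACE

Orientations are given as a unit quaternion [w, x, y, z].
In Python, from station import ctrl, viewer, finish_job gives the robot as it stands.
- The arm moves only by the tool carry_out, never from a script. Its argument "targets" is a list of rows, each a list of 7 numbers: the turn, a rotation vector about the world's x, y, z scaled (see below), then the shift along the world's x, y, z scaled (see below), then the closure, from 0 (fully open) to 1 (shut). A call has exactly 10 rows; each row is the pose to reach, as a shift and turn from the pose commanded when the call began; what a row does not reach only later rows make up. The controller multiplies each number of a shift by 250 mm and each number of a turn by pi/2 rad. A row lasts 1/8 s, in which the tool goes at most 62.5 mm and 10.7 degrees, less where a joint would pass 70% of its speed; a pose out of reach is approached as far as the arm can. A call with a number of a shift or a turn outside -1 to 1 is refused whole. A call with a gripper value outside its range is refused whole. The fingers move at their own pace and stop on an object; "newtons" is the grip in N (left out, the last holds). Time passes only in rows, so rows that repeat a pose let the fingers close, or fill a call up. It gives the time, the measured TCP pose, the force, the opening and the grip force at its end, in the units of the state.
- ctrl.state(): the state, without advancing time (a new reading comes with each control period).
- viewer.grab_frame(name): name is "side" or "top"; returns the picture (420x560x3 uint8, red, green, blue); there is no depth.
- viewer.calibration(name): a dict with "fov_y" (degrees; the focal length in pixels is half the picture's height over the tangent of half this angle, whatever the lens; pixels are square), "cx", "cy" (the principal point, pixels), "k1" (the pictures are not rectified: a ray, as slopes to the right and down, at radius r is drawn at 1 + k1 r^2 times it, then the intrinsics apply), "T" (4x4, takes a point from camera to world coordinates). Camera axes: x right, y up, looking along -z (the intrinsics and any distortion apply to the point x, -y, -z); pixel columns grow to the right and rows downward; lengths in m; the calibration is good to about 2 mm. A picture is of the moment at which its call begins. calibration takes no time and is no camera call.
- finish_job(): hands the job in; it is judged then, once.
The state is a dict: "t": time; "joint_pos": joint angles; "joint_velocities": joint speeds; "joint_torque": joint torques, N m; "eef_pos": TCP position; "eef_rot": TCP orientation; "ft_force": force on the tool from outside, world axes, zero at the start; "torque": the same for the moment, N m; "finger_gap": opening from 0.0 (shut) to 1.0 (fully open); "grasp_force": force on a finger pad.
Only numpy, scipy, OpenCV 4.12 (cv2) and the standard library are available. Lean on these libraries where they do the work, as an engineer would, in place of code of your own. Each camera call takes 0.05 s, during which the arm holds its last target. There are 200 camera calls.

## Working session

There is one attempt and no reset: what is moved stays moved. The work goes in short steps, Python scripts to look and compute and a tool call to move; the robot and the scene stay as the last step left them, time stands still between calls to the robot, and variables do not carry over. Pictures are saved under pics/ and viewed, at most 10 in all, crops included, and the job is handed in when it is done.

Besides the shell and the picture viewer there is one more tool, called after "Call:" as name(argument=value, ...) on one line, values as JSON. carry_out: Moves the arm, as the interface text tells. Its arguments: {"type":"object","properties":{"targets":{"type":"array","items":{"type":"array","items":{"type":"number"}}},"newtons":{"type":"number"}},"required":["targets"]}

```bash
mkdir -p pics; python3 - <<'E'
from station import ctrl, viewer
import cv2
for n in("top","side"):
    cv2.imwrite(f"pics/{n}0.png",viewer.grab_frame(n)[:,:,::-1])
    c=viewer.calibration(n);print(n,c)
print(ctrl.state(),ctrl.tip_extent)
E
```

```text
top {'fov_y': 44.87664006195379, 'cx': 278.4617844991568, 'cy': 211.9002010926974, 'k1': -0.1204906048837178, 'T': array([[ 0.09296894,  0.97421366, -0.20558339,  0.22333366],
       [-0.99564931,  0.0922626 , -0.01304085,  0.00160203],
       [ 0.00626308,  0.20590135,  0.97855271,  1.51552385],
       [ 0.        ,  0.        ,  0.        ,  1.        ]])}
side {'fov_y': 45.78205234875205, 'cx': 278.8809360638406, 'cy': 203.39307097876642, 'k1': -0.06079239204437041, 'T': array([[ 0.98936335,  0.06863933, -0.12825291,  0.36955176],
       [-0.1451478 ,  0.52404691, -0.83922998, -1.08094739],
       [ 0.00960636,  0.84891901,  0.52843565,  0.78832154],
       [ 0.        ,  0.        ,  0.        ,  1.        ]])}
{'t': 0.1, 'joint_pos': array([ 1.2811055 ,  0.46935729, -0.04857408,  1.53355319,  0.02408308,
        1.14098352, -0.08226825]), 'joint_velocities': array([-0.00035547, -0.00335846,  0.00087041, -0.00208314, -0.00088781,
       -0.00019498,  0.00059656]), 'joint_torque': array([ 3.51961380e-04, -5.11516070e+01, -4.73728019e-02, -2.38390607e+01,
        1.07451153e-02,  4.35962254e-03,  4.87777839e-06]), 'eef_pos': array([ 0.17392885, -0.65170982,  0.24737762]), 'eef_rot': array([-8.47237128e-04,  9.91507941e-01,  1.30043324e-01, -1.37506197e-04]), 'ft_force': array([-0.00729695,  0.21487171, -0.20523703]), 'torque': array([ 0.03921269, -0.04200314,  0.02345838]), 'grasp_force': 0.0, 'finger_gap': 0.9942650863822132} 0.017
```

View pics/top0.png

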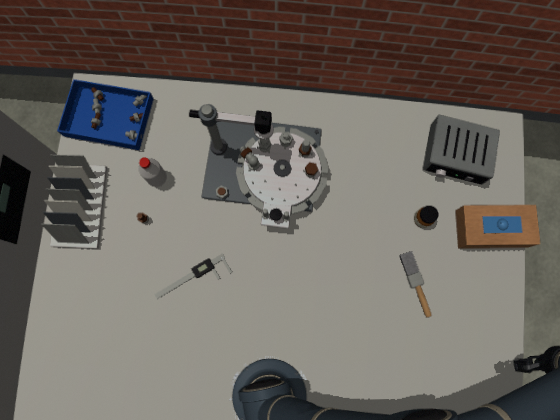

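View pics/side0.png

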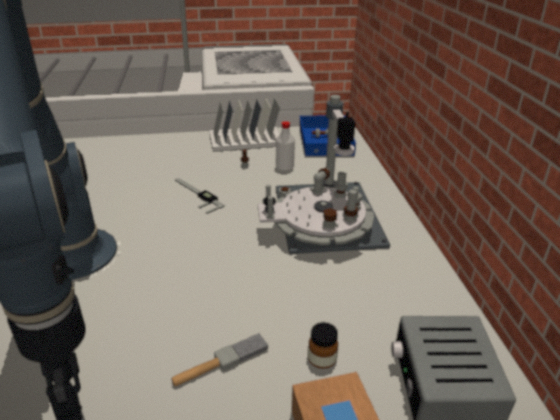

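```bash
cat > h.py <<'E'
from station import ctrl, viewer
import numpy as np, cv2
def K(n):
    c=viewer.calibration(n); f=210/np.tan(np.radians(c["fov_y"])/2)
    return np.array([[f,0,c["cx"]],[0,f,c["cy"]],[0,0,1]]),np.array([c["k1"],0,0,0,0]),c["T"]
def ray(n,u,v):
    k,d,T=K(n); p=cv2.undistortPoints(np.array([[[u,v]]],float),k,d,None,None)[0,0]
    return T[:3,3],T[:3,:3]@np.array([p[0],-p[1],-1])
def onz(n,u,v,z):
    o,r=ray(n,u,v); return o+r*(z-o[2])/r[2]
def proj(n,P):
    k,d,T=K(n); q=(np.array(P).reshape(-1,3)-T[:3,3])@T[:3,:3]*[1,-1,-1]
    return cv2.projectPoints(q,np.zeros(3),np.zeros(3),k,d)[0][:,0]
def crop(n,x0,y0,w,h,s,name,pts=None):
    f=viewer.grab_frame(n)[:,:,::-1]
    im=cv2.resize(f[y0:y0+h,x0:x0+w],None,fx=s,fy=s,interpolation=cv2.INTER_CUBIC)
    if pts is not None:
        for p in proj(n,pts): cv2.circle(im,tuple(int(round((a+.5)*s)) for a in p-[x0,y0]),3,(0,0,255),1)
    return im
E
python3 - <<'E'
from h import *
a=crop("top",195,95,140,140,4,"");b=crop("side",240,90,150,165,3.4,"")
cv2.imwrite("pics/t1.png",a);cv2.imwrite("pics/s1.png",b)
print(onz("top",282.5,168,.075),onz("top",276,214.5,.106))
E
```

```text
[0.65891891 0.02124357 0.075     ] [0.51131837 0.02662188 0.106     ]
```

View pics/t1.png

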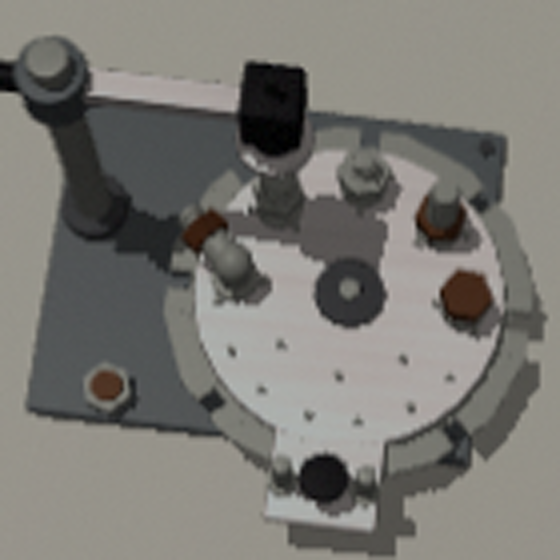

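View pics/s1.png

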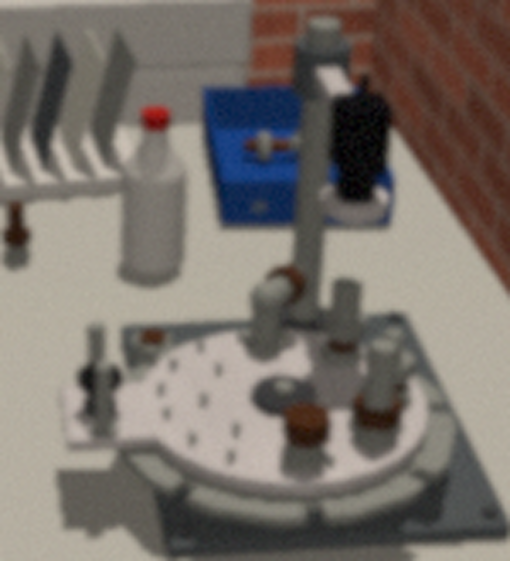

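```bash
python3 - <<'E'
from h import *
a,r=ray("top",275.6,214.1);b,s=ray("side",268.5,200.8)
t=np.linalg.lstsq(np.c_[r,-s],b-a,rcond=None)[0];print(a+r*t[0],b+s*t[1])
print(onz("top",275.6,214.1,.106),onz("side",268.5,200.8,.106))
print(onz("top",195+350/4-.4,95+290/4-.4,.075), onz("side",240+284/3.4-.35,90+394/3.4-.35,.075))
E
```

```text
[0.51342056 0.02795349 0.10083793] [0.51123014 0.02795472 0.1003888 ]
[0.51236205 0.02785733 0.106     ] [0.51007452 0.01890984 0.106     ]
[0.66156586 0.02267194 0.075     ] [0.65975119 0.02554646 0.075     ]
```

Call:
carry_out(targets=[[0,0,-0.05,0.2,0.25,0,1],[0,0,-0.1,0.4,0.5,0,1],[0,0,-0.15,0.6,0.7,0,1],[0,0,-0.19,0.8,0.9,0,1],[0,0,-0.19,0.8,1,0,1],[0,0,-0.19,0.8,1,0,1],[0,0,-0.19,0.8,1,0,1],[0,0,-0.19,0.8,1,0,1],[0,0,-0.19,0.8,1,0,1],[0,0,-0.19,0.8,1,0,1]])

```text
t: 1.45
eef_pos: [0.3735, -0.403, 0.2482]
eef_rot: [0.0, 1.0, -0.02, -0.0]
ft_force: [-0.0, 1.1, 0.4]
finger_gap: 0.002
grasp_force: 0.0
```

Call:
carry_out(targets=[[0,0,0,0.14,0.25,0,1],[0,0,0,0.28,0.5,0,1],[0,0,0,0.42,0.75,0,1],[0,0,0,0.554,1,0,1],[0,0,0,0.554,1,0,1],[0,0,0,0.554,1,0,1],[0,0,0,0.554,1,0,1],[0,0,0,0.554,1,0,1],[0,0,0,0.554,1,0,1],[0,0,0,0.554,1,0,1]])

```text
t: 2.7
eef_pos: [0.5123, -0.1528, 0.2484]
eef_rot: [0.0, 1.0, -0.019, 0.0]
ft_force: [0.2, 0.4, 0.2]
finger_gap: -0.003
grasp_force: 0.0
```

Call:
carry_out(targets=[[0,0,0,0,0.2,0,1],[0,0,0,0,0.4,0,1],[0,0,0,0,0.6,0,1],[0,0,0,0,0.72,0,1],[0,0,0,0,0.72,-0.15,1],[0,0,0,0,0.72,-0.3,1],[0,0,0,0,0.72,-0.3,1],[0,0,0,0,0.72,-0.3,1],[0,0,0,0,0.72,-0.3,1],[0,0,0,0,0.72,-0.3,1]])

```text
t: 3.95
eef_pos: [0.5133, 0.0278, 0.1745]
eef_rot: [-0.0, 1.0, -0.019, 0.001]
ft_force: [-0.3, 0.5, 0.3]
finger_gap: -0.0
grasp_force: 0.0
```

```bash
python3 - <<'E'
from h import *
s=ctrl.state();print(s["eef_pos"],ctrl.tip_extent)
tip=s["eef_pos"]-[0,0,ctrl.tip_extent]
a=crop("top",225,150,100,100,6,"");b=crop("side",225,120,100,110,5.4,"",[tip,[.512,.027,.106]])
cv2.imwrite("pics/c2.png",np.hstack([a[:590,100:500],b[:590,:400]]))
E
```

```text
[0.51328612 0.02782874 0.17452523] 0.017
```

View pics/c2.png

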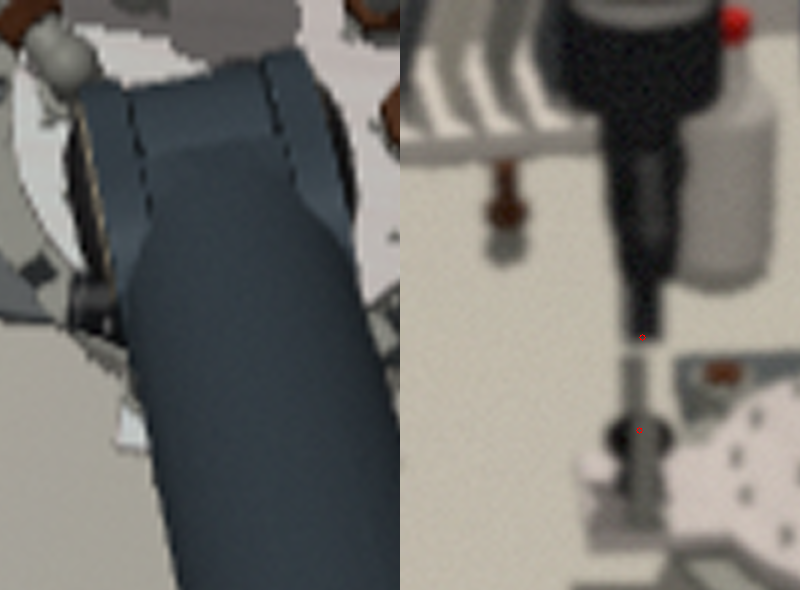

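Call:
carry_out(targets=[[0,0,0,0,-0.005,-0.09,1],[0,0,0,0,-0.005,-0.16,1],[0,0,0,0,-0.005,-0.19,1],[0,0,0,0,-0.005,-0.205,1],[0,0,0,0,-0.005,-0.22,1],[0,0,0,0,-0.005,-0.23,1],[0,0,0,0,-0.005,-0.24,1],[0,0,0,0,-0.005,-0.245,1],[0,0,0,0,-0.005,-0.245,1],[0,0,0,0,-0.005,-0.245,1]])

```text
t: 5.3
eef_pos: [0.5125, 0.0266, 0.1128]
eef_rot: [0.0, 1.0, -0.019, 0.0]
ft_force: [-2.5, -0.1, 6.7]
finger_gap: 0.0
grasp_force: 3.3
```

Call:
carry_out(targets=[[0,0,-0.022,0.001,0.02,0,1],[0,0,-0.044,0.003,0.041,0,1],[0,0,-0.067,0.005,0.061,0,1],[0,0,-0.089,0.008,0.082,0,1],[0,0,-0.133,0.016,0.122,0,1],[0,0,-0.178,0.027,0.162,0,1],[0,0,-0.222,0.041,0.201,0,1],[0,0,-0.267,0.057,0.239,0,1],[0,0,-0.267,0.057,0.239,0,1],[0,0,-0.267,0.057,0.239,0,1]])

```text
t: 6.55
eef_pos: [0.5277, 0.0883, 0.1133]
eef_rot: [-0.001, 0.974, -0.226, 0.001]
ft_force: [-1.7, 2.7, 7.3]
finger_gap: 0.0
grasp_force: 3.2
```

```bash
python3 - <<'E'
from h import *
s=ctrl.state();print(s["eef_pos"],s["ft_force"])
a=crop("top",205,110,130,140,4.2,"");b=crop("side",225,120,150,150,3.9,"")
cv2.imwrite("pics/c3.png",np.hstack([a[:585,:],b[:585,:]])[:,:800] if False else np.hstack([a[:580,:400],b[:580,:400]]))
E
```

```text
[0.52765935 0.08832257 0.11327057] [-1.73428568  2.66152736  7.32266507]
```

View pics/c3.png

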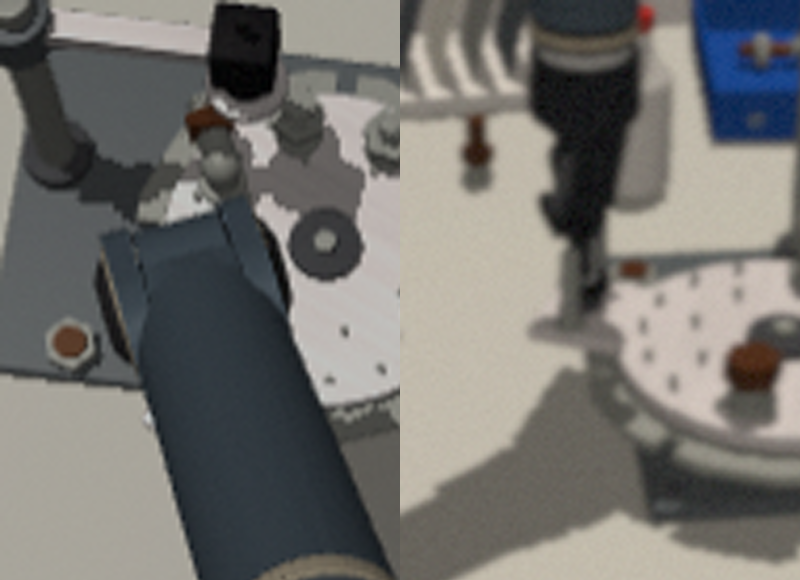

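Call:
carry_out(targets=[[0,0,0,0,0,0.03,1],[0,0,0,0,0,0.06,1],[0,0,-0.028,0.012,0.023,0.06,1],[0,0,-0.056,0.025,0.045,0.06,1],[0,0,-0.083,0.039,0.067,0.06,1],[0,0,-0.111,0.053,0.088,0.06,1],[0,0,-0.139,0.069,0.108,0.06,1],[0,0,-0.167,0.086,0.128,0.06,1],[0,0,-0.194,0.103,0.147,0.06,1],[0,0,-0.194,0.103,0.147,0.06,1]])

```text
t: 7.9
eef_pos: [0.553, 0.1232, 0.1271]
eef_rot: [0.0, 0.928, -0.372, 0.001]
ft_force: [-1.2, -1.6, 0.2]
finger_gap: -0.003
grasp_force: 0.8
```

Call:
carry_out(targets=[[0,0,-0.011,0.007,0.007,0,1],[0,0,-0.022,0.014,0.015,0,1],[0,0,-0.033,0.022,0.022,0,1],[0,0,-0.04,0.026,0.026,0,1],[0,0,-0.045,0.03,0.029,0,1],[0,0,-0.05,0.033,0.033,0,1],[0,0,-0.055,0.037,0.036,0,1],[0,0,-0.06,0.04,0.04,0,1],[0,0,-0.066,0.044,0.043,0,1],[0,0,-0.066,0.044,0.043,0,1]])

```text
t: 9.15
eef_pos: [0.5639, 0.1338, 0.1271]
eef_rot: [0.0, 0.908, -0.419, 0.0]
ft_force: [-1.4, -3.1, 0.9]
finger_gap: -0.001
grasp_force: 1.7
```

Call:
carry_out(targets=[[0,0,-0.004,0.003,0.003,0,1],[0,0,-0.007,0.005,0.004,0,1],[0,0,-0.01,0.007,0.006,0,1],[0,0,-0.013,0.009,0.008,0,1],[0,0,-0.017,0.012,0.01,0,1],[0,0,-0.017,0.012,0.01,0,1],[0,0,-0.017,0.012,0.01,0,1],[0,0,-0.017,0.012,0.01,0,1],[0,0,-0.017,0.012,0.01,0,1],[0,0,-0.017,0.012,0.01,0,1]])

```text
t: 10.4
eef_pos: [0.5667, 0.1363, 0.1271]
eef_rot: [-0.0, 0.902, -0.431, 0.0]
ft_force: [-0.5, -0.4, 1.3]
finger_gap: -0.001
grasp_force: 0.0
```

```bash
python3 - <<'E'
from h import *
a=crop("top",205,110,130,140,4.2,"");b=crop("side",245,140,80,120,5,"")
cv2.imwrite("pics/c4.png",np.hstack([a[:580,:400],b[:580,:400]]))
E
```

```text
(no output)
```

View pics/c4.png

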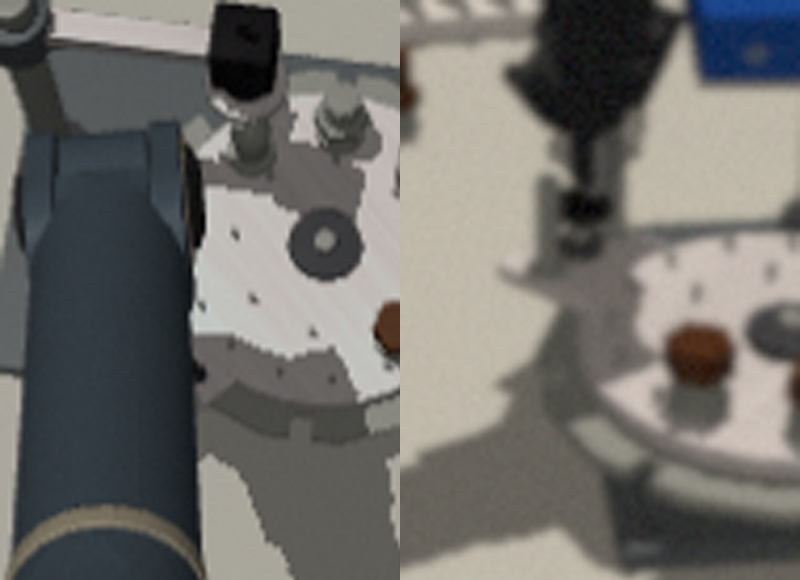

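Call:
carry_out(targets=[[0,0,-0.003,0.002,0.002,0,1],[0,0,-0.006,0.004,0.003,0,1],[0,0,-0.009,0.006,0.005,0,1],[0,0,-0.011,0.008,0.006,0,1],[0,0,-0.011,0.008,0.006,0,1],[0,0,-0.011,0.008,0.006,0,1],[0,0,-0.011,0.008,0.006,0,1],[0,0,-0.011,0.008,0.006,0,1],[0,0,-0.011,0.008,0.006,0,1],[0,0,-0.011,0.008,0.006,0,1]])

```text
t: 11.75
eef_pos: [0.568, 0.1375, 0.127]
eef_rot: [0.001, 0.898, -0.439, -0.001]
ft_force: [-5.3, -1.6, 3.5]
finger_gap: 0.0
grasp_force: 2.6
```

Call:
carry_out(targets=[[0,0,0,-0.008,-0.007,0,1],[0,0,0,-0.014,-0.012,0,1],[0,0,0,-0.014,-0.012,0.1,1],[0,0,0,-0.014,-0.012,0.25,1],[0,0,0,-0.014,-0.012,0.4,1],[0,0,0,-0.1,-0.1,0.45,1],[0,0,0,-0.2,-0.3,0.45,1],[0,0,0,-0.2,-0.55,0.45,1],[0,0,0,-0.2,-0.8,0.45,1],[0,0,0,-0.2,-1,0.45,1]])

```text
t: 13.0
eef_pos: [0.5189, -0.1148, 0.2402]
eef_rot: [-0.0, 0.898, -0.44, 0.001]
ft_force: [0.8, -0.4, -0.1]
finger_gap: -0.004
grasp_force: 0.0
```

Call:
carry_out(targets=[[0,0,0,0,-0.2,0,1],[0,0,0,0,-0.4,0,1],[0,0,0,0,-0.6,0,1],[0,0,0,0,-0.8,0,1],[0,0,0,0,-0.8,0,1],[0,0,0,0,-0.8,0,1],[0,0,0,0,-0.8,0,1],[0,0,0,0,-0.8,0,1],[0,0,0,0,-0.8,0,1],[0,0,0,0,-0.8,0,1]])

```text
t: 14.25
eef_pos: [0.5187, -0.3119, 0.2397]
eef_rot: [-0.0, 0.898, -0.439, 0.0]
ft_force: [-0.5, -0.3, 0.7]
finger_gap: 0.001
grasp_force: 0.0
```

```bash
python3 - <<'E'
from h import *
a0=np.array([.660,.023,0]);th=np.radians(180-1.6-45)
bt=a0+.146*np.array([np.cos(th),np.sin(th),0])+[0,0,.106]
bd=bt-[0,0,.007]
a=crop("top",205,110,130,140,4.2,"");b=crop("side",245,140,80,120,5,"")
cv2.imwrite("pics/c5.png",np.hstack([a[:580,:400],b[:580,:400]]))
print(proj("side",[bt,bd]),proj("top",[bt,bd]))
E
```

```text
[[280.9843785  179.27308151]
 [280.9550731  181.44063665]] [[241.84967444 194.65368121]
 [242.00598347 195.23721005]]
```

View pics/c5.png

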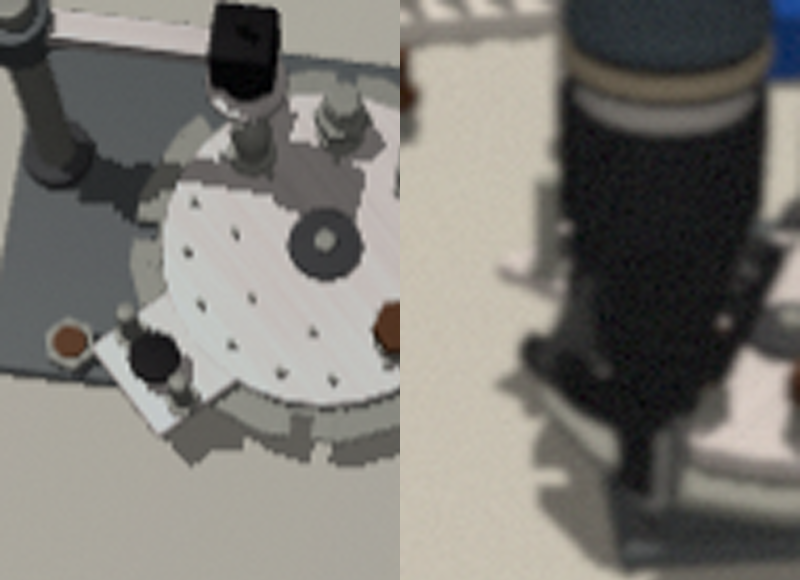

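Call:
carry_out(targets=[[0,0,0,-0.1,-0.2,0,1],[0,0,0,-0.2,-0.4,0,1],[0,0,0,-0.35,-0.6,0,1],[0,0,0,-0.5,-0.8,0,1],[0,0,0,-0.65,-1,0,1],[0,0,0,-0.8,-1,0,1],[0,0,0,-0.8,-1,0,1],[0,0,0,-0.8,-1,0,1],[0,0,0,-0.8,-1,0,1],[0,0,0,-0.8,-1,0,1]])

```text
t: 15.6
eef_pos: [0.32, -0.5616, 0.2395]
eef_rot: [-0.0, 0.899, -0.438, 0.0]
ft_force: [0.6, -0.8, 0.9]
finger_gap: 0.002
grasp_force: 0.0
```

```bash
python3 - <<'E'
from h import *
b=crop("side",245,120,130,120,6,"")
cv2.imwrite("pics/c6.png",b[:600])
print(ctrl.state()["eef_pos"])
E
```

```text
[ 0.31970156 -0.56172708  0.23947577]
```

View pics/c6.png

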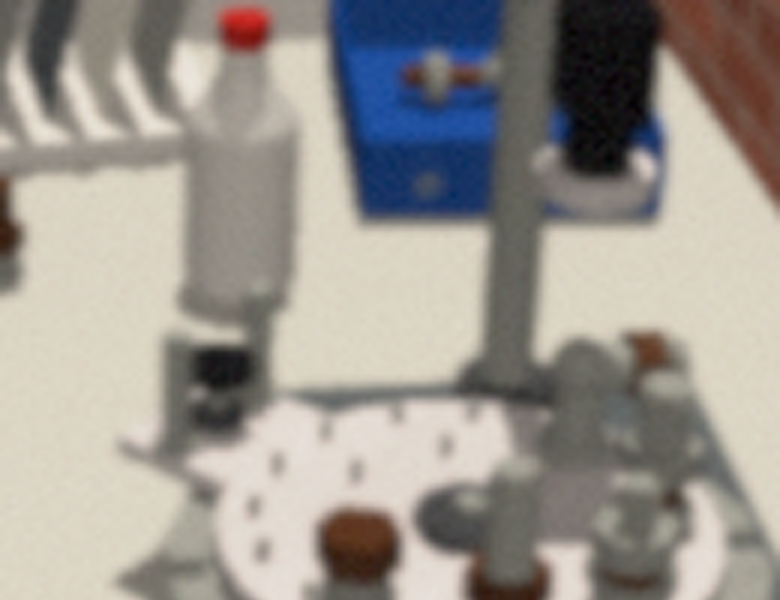

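```bash
python3 -c "
from station import finish_job
print(finish_job())"
```

```text
the job is handed in; nothing more can be done
None
```

I turned the table one slot clockwise, which puts the elbow under the camera, let the plunger spring back up, moved the hand clear and handed the job in; no verdict came back, but the last pictures showed the button at its 45° place and up, and the table resisted a further push.

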